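# Take the used-up label roll off its post

### The arm

A 6-joint arm with a two-finger parallel gripper is mounted at the origin on the work surface. World frame = base frame: x ahead of the robot, y to its left, z up, the work surface at z = 0. Lengths are in m, angles in rad, forces in N, time in s.
With the tool pointing down it reaches from about 0.25 to 0.8 m from the base axis. Payload 3.9 kg.
Tool frame: the origin (TCP) lies at the very end of the fingers, on their centre line; the grasp point (between the pads) lies 19 mm behind it; z points along the fingers, y is the line along which they close (so a half turn about z gives the same grasp; the last joint's range is limited). The gripper opens to 85 mm and grips with 20 to 120 N. Pads are 22 mm wide; open, the fingers measure 114 mm over their backs; the gripper's body (76 mm by 85 mm) begins 54 mm behind the grasp point. The pads swing forward as they close: fully open they stand 13 mm farther back than shut.
Start: joints at [-1.285, 0.26, -0.138, 1.173, 0, 1.571], TCP at [0.148, -0.504, 0.202] pointing down, gripper open.
Joint ranges: [-2.78, 2.78], [-0.83, 1.72], [-1.28, 1.37], [-1.9, 2.12], [-1.57, 1.48], [-3.14, 3.14]. Speed limits (rad/s): [2.57, 2.57, 3.14, 3.14, 3.14, 3.14].

### API

Orientations are given as a unit quaternion [w, x, y, z].
In Python, from workcell import robot gives the robot as it stands.
- The arm moves only by the tool play_rows, never from a script. Its argument "motion" is a list of rows, each an object with "hand": the opening, from 0 (shut) to 1 (fully open); "slide": the shift along the tool's x, y, z in m, a list of three; "yaw": the turn about the tool's z in degrees. A call has 1 to 12 rows; each row is the pose to reach, as a shift and turn from the pose commanded when the call began, along the tool's axes at that moment; what a row does not reach only later rows make up. A row lasts 1/10 s, in which the tool goes at most 50 mm and 8.59 degrees, less where a joint would pass 70% of its speed; a pose out of reach is approached as far as the arm can. A call with a gripper value outside its range is refused whole. The fingers move at their own pace and stop on an object; "force" is the grip in N (left out, the last holds). Time passes only in rows, so rows that repeat a pose let the fingers close. It gives the time, the measured TCP pose, the force, the opening and the grip force at its end, in the units of the state.
- robot.sense(): the state, without advancing time (a new reading comes with each control period).
- robot.camera(name): name is "side" or "top" or "wrist"; returns a dict with "frame" (420x560x3 uint8, blue, green, red), "fov_y" (degrees; the focal length in pixels is half the picture's height over the tangent of half this angle, whatever the lens; pixels are square), "cx", "cy" (the principal point, pixels), "k1" (the pictures are not rectified: a ray, as slopes to the right and down, at radius r is drawn at 1 + k1 r^2 times it, then the intrinsics apply), "rvec" (rotation vector, rad) and "tvec" (3), from world to camera coordinates, as OpenCV has them. Camera axes: x right, y down, z forward; pixel columns grow to the right and rows downward; lengths in m; the calibration is good to about 2 mm. A picture is of the moment at which its call begins. There is no depth.
- robot.job_done(): hands the job in; it is judged then, once.
The state is a dict: "t": time; "joints": joint angles; "qd": joint speeds; "joint_efforts": joint torques, N m; "position": TCP position; "tool_rot": TCP orientation; "contact_force": force on the tool from outside, world axes, zero at the start; "moment": the same for the moment, N m; "gripper_width": finger opening in m; "grip_force": force on a finger pad.
Only numpy, scipy, OpenCV 4.12 (cv2) and the standard library are available. Lean on these libraries where they do the work, as an engineer would, in place of code of your own. Each camera call takes 0.05 s, during which the arm holds its last target. There are 200 camera calls.

### The job

On the bakery's packing counter two rolls of bread-bag labels stand on the posts of a grey stand. Lift the thinner, nearly used-up roll straight up off its post and set it down gently, standing on end, in the shallow metal tray; do not drop it. Leave the thick, full roll seated on its post.

Things in the scene. Friction and masses are not known exactly. Their poses are not given: they have to be found in the camera images.
- thin_roll: The nearly used-up label roll: white paper wound on a brown cardboard core, a rigid ring 50 mm in outer diameter, 50 mm tall, with a 27 mm bore, about 55 g. Origin: on its axis at its underside; z points up along the axis. At the start it stands on the base plate of the stand, loosely around one of the two posts (which one varies).
- full_roll: The full label roll, same white paper and brown core, 80 mm in outer diameter, 50 mm tall, 27 mm bore, about 180 g. Origin: on its axis at its underside; z up. It stands around the other post and stays there. A similar thick spare roll stands loose on the counter near its far edge, on no post, and is not part of the job.
- stand: Fixed grey stand: a flat base plate 100 mm (along its x) by 230 mm (along its y) and 14 mm thick, with two upright round metal posts, 16 mm in diameter, at y = +65 mm and y = -65 mm in its frame (x = 0), their tapered tips 80 mm above the counter. Origin: centre of its underside, on the counter; z up. The rolls' undersides rest 14 mm above the origin, so a roll must rise more than 66 mm to clear its post.
- tray: Fixed shallow open metal tray, 180 mm (along its x) by 200 mm (along its y) outside, 30 mm high, walls and floor 4 mm thick, empty. Origin: centre of its underside, on the counter; z up. The inner floor is 4 mm above the origin.
There are look-alikes about, which are no part of the job. What is shaped like the full_roll but blue or orange is not meant.

How it is judged:
By the outcome, as a careful person would: the job done as asked, in the order asked, and still so for the second after the job is handed in, with the robot touching nothing.
It also fails if it takes over 42 s, if anything falls off the work surface, if the arm or the gripper's body presses on something with over 40 N, if the wrist force passes 120 N, or if a joint passes its speed limit or range.

## Working session

There is one attempt and no reset: what is moved stays moved. The work goes in short steps, Python scripts to look and compute and a tool call to move; the robot and the scene stay as the last step left them, time stands still between calls to the robot, and variables do not carry over. Pictures are saved under pics/ and viewed, at most 10 in all, crops included, and the job is handed in when it is done.

Besides the shell and the picture viewer there is one more tool, called as a command line: name --argument value ..., lists and objects as JSON in quotes. play_rows: Moves the arm, as the interface text tells. Its arguments: {"type":"object","properties":{"motion":{"type":"array"},"force":{"type":"number"}},"required":["motion"]}

```bash
mkdir -p pics; cat > h.py <<'E'
import numpy as np, cv2, json
from workcell import robot
def snap(n,fn):
    c=robot.camera(n); cv2.imwrite(f'pics/{fn}.png',c['frame'])
    np.save(f'pics/{fn}.npy',{k:v for k,v in c.items() if k!='frame'},allow_pickle=True); return c
def cal(fn): return np.load(f'pics/{fn}.npy',allow_pickle=True).item()
def ray(c,u,v,z):
    f=210/np.tan(np.radians(c['fov_y'])/2)
    xd,yd=(u-c['cx'])/f,(v-c['cy'])/f; x,y=xd,yd
    for _ in range(30):
        s=1+c['k1']*(x*x+y*y); x,y=xd/s,yd/s
    R=cv2.Rodrigues(np.array(c['rvec'],float))[0]; t=np.array(c['tvec'],float).ravel()
    o=-R.T@t; d=R.T@np.array([x,y,1]); return o+d*(z-o[2])/d[2]
def proj(c,p):
    f=210/np.tan(np.radians(c['fov_y'])/2)
    R=cv2.Rodrigues(np.array(c['rvec'],float))[0]; q=R@np.array(p,float)+np.array(c['tvec'],float).ravel()
    x,y=q[:2]/q[2]; s=1+c['k1']*(x*x+y*y); return np.array([c['cx']+f*x*s,c['cy']+f*y*s])
E
python3 - <<'E'
from h import *
a=snap('top','top0');b=snap('side','side0')
cv2.imwrite('pics/both.png',cv2.resize(np.vstack([a['frame'],b['frame']]),(400,600)) )
s=robot.sense();print(s['t'],s['position'],s['tool_rot'],s['gripper_width'])
E
```

```text
0.1 [ 0.14783739 -0.50306967  0.20125513] [-8.67009281e-04  9.89807734e-01  1.42407460e-01 -1.13232602e-04] 0.08517857976591363
```

View pics/top0.png

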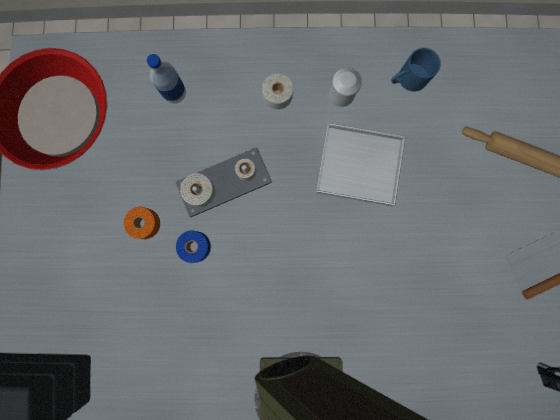

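View pics/side0.png

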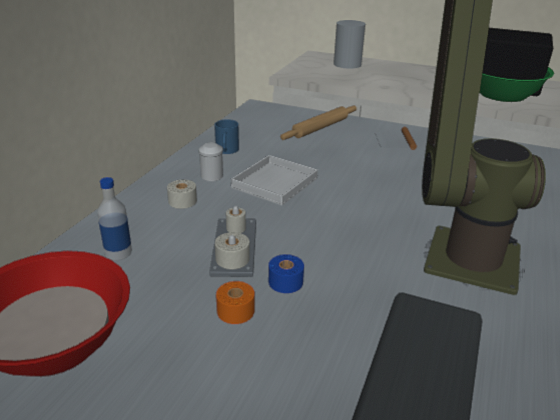

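The top view shows the stand at (224,182), the thin roll at about (245,169), the full roll at (197,188) and the tray at about (361,165). The side view agrees. I'll enlarge the stand and measure.

```bash
python3 - <<'E'
from h import *
im=cv2.imread('pics/top0.png')
a=cv2.resize(im[140:225,170:280],None,fx=7,fy=7,interpolation=cv2.INTER_CUBIC);cv2.imwrite('pics/crop.png',a)
c=cal('top0')
for n,u,v,z in [('thin',245,169,.064),('thin base',245,169,.014),('full',197,188,.064),('t1',328,125,.03),('t2',404,136,.03),('t3',393,204,.03),('t4',318,191,.03),('s1',258,149,.014),('s2',271,181,.014),('s3',192,216,.014),('s4',177,182,.014)]: print(n,ray(c,u,v,z).round(4))
E
```

```text
thin [0.5681 0.1338 0.064 ]
thin base [0.5776 0.1377 0.014 ]
full [0.5221 0.2516 0.064 ]
t1 [ 0.687  -0.0764  0.03  ]
t2 [ 0.6569 -0.2706  0.03  ]
t3 [ 0.4821 -0.2355  0.03  ]
t4 [ 0.5166 -0.0474  0.03  ]
s1 [0.6298 0.104  0.014 ]
s2 [0.5457 0.0709 0.014 ]
s3 [0.4574 0.2734 0.014 ]
s4 [0.5456 0.3134 0.014 ]
```

View pics/crop.png

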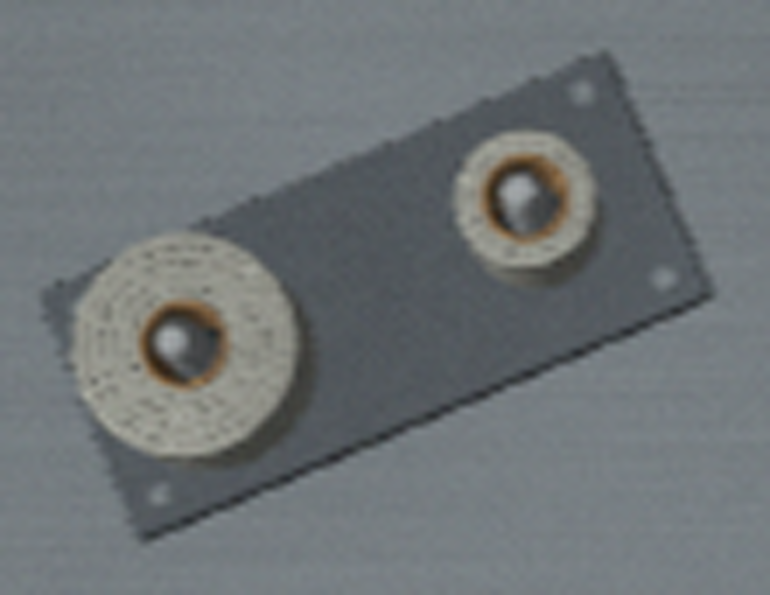

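```bash
cat >> h.py <<'E'
from scipy.spatial.transform import Rotation as Ro
def go(p,ang=None):
    s=robot.sense(); q=s['tool_rot']; R=Ro.from_quat([q[1],q[2],q[3],q[0]])
    y=R.as_matrix()[:,1]; a=np.degrees(np.arctan2(y[1],y[0]))
    print('t',round(s['t'],2),'pos',np.round(s['position'],4),'tooly',round(a,2),'slide',R.inv().apply(np.array(p)-s['position']).round(4),'yaw',None if ang is None else round(-(ang-a),2),'down',R.as_matrix()[:,2].round(3),'w',round(s['gripper_width'],4),'j',np.round(s['joints'],3))
E
python3 - <<'E'
from h import *
c=cal('top0')
th=ray(c,244.7,168.0,.064);fu=ray(c,170+185.5/7-.43,140+345.5/7-.43,.064);print(th,fu,np.linalg.norm(th-fu))
S=[ray(c,170+x/7-.43,140+y/7-.43,.014) for x,y in [(605,52),(713,297),(145,540),(42,295)]]
m=np.mean(S,0);d=S[0]+S[1]-S[2]-S[3];d/=np.linalg.norm(d);print(m,np.degrees(np.arctan2(d[0],-d[1])),'post',m+.065*d, np.linalg.norm(S[0]-S[3]),np.linalg.norm(S[0]-S[1]))
go([th[0],th[1],.2],21.3)
E
```

```text
[0.57055122 0.13453312 0.064     ] [0.5198599  0.25387652 0.064     ] 0.12966285740399736
[0.54504937 0.19348111 0.014     ] 22.976020596738966 post [0.57042185 0.13363767 0.014     ] 0.2261124981301406 0.10005918756515522
t 0.1 pos [ 0.1478 -0.5031  0.2013] tooly -73.63 slide [ 0.5853 -0.4926  0.0021] yaw -94.93 down [-0.     0.002 -1.   ] w 0.0852 j [-1.285  0.261 -0.139  1.173  0.     1.571]
```

play_rows --motion '[{"hand": 1, "slide": [0.025, -0.021, 0], "yaw": -5}, {"hand": 1, "slide": [0.06, -0.05, 0], "yaw": -12}, {"hand": 1, "slide": [0.098, -0.082, 0], "yaw": -20}, {"hand": 1, "slide": [0.136, -0.114, 0], "yaw": -28}, {"hand": 1, "slide": [0.174, -0.146, 0], "yaw": -36}, {"hand": 1, "slide": [0.212, -0.178, 0], "yaw": -44}, {"hand": 1, "slide": [0.25, -0.21, 0], "yaw": -52}, {"hand": 1, "slide": [0.288, -0.242, 0], "yaw": -60}, {"hand": 1, "slide": [0.326, -0.274, 0], "yaw": -68}, {"hand": 1, "slide": [0.364, -0.306, 0], "yaw": -75}, {"hand": 1, "slide": [0.402, -0.338, 0], "yaw": -82}, {"hand": 1, "slide": [0.44, -0.37, 0], "yaw": -88}]'

```text
t: 1.3
position: [0.4663, -0.0226, 0.2018]
tool_rot: [-0.0, 0.611, 0.792, -0.0]
contact_force: [0.5, -0.9, 0.6]
gripper_width: 0.0855
grip_force: 0.0
```

```bash
python3 -c "
from h import *
go([.5705,.1345,.2],22.5)"
```

```text
t 1.3 pos [ 0.4663 -0.0226  0.2018] tooly 14.66 slide [0.1256 0.1406 0.0017] yaw -7.84 down [-0. -0. -1.] w 0.0855 j [-0.048  0.161 -0.269  1.141 -0.     1.267]
```

play_rows --motion '[{"hand": 1, "slide": [0.025, 0.028, 0], "yaw": -2}, {"hand": 1, "slide": [0.055, 0.062, 0], "yaw": -4}, {"hand": 1, "slide": [0.085, 0.095, 0], "yaw": -6}, {"hand": 1, "slide": [0.11, 0.123, 0], "yaw": -7.8}, {"hand": 1, "slide": [0.122, 0.137, 0], "yaw": -7.8}, {"hand": 1, "slide": [0.1256, 0.1406, 0], "yaw": -7.8}, {"hand": 1, "slide": [0.1256, 0.1406, 0], "yaw": -7.8}]'

```text
t: 2.0
position: [0.5704, 0.1321, 0.2013]
tool_rot: [-0.0, 0.558, 0.83, -0.001]
contact_force: [-0.3, -0.8, -0.6]
gripper_width: 0.0853
grip_force: 0.0
```

```bash
python3 -c "
from h import *
c=snap('wrist','w1');go([.5705,.1345,.026],22.5)
print(proj(c,[.5705,.1345,.064]),proj(c,[.5705,.1345,.08]))"
```

```text
t 2.05 pos [0.57   0.1313 0.2015] tooly 22.17 slide [0.0028 0.0019 0.1755] yaw -0.33 down [-0.002 -0.001 -1.   ] w 0.0856 j [ 0.227  0.365  0.014  1.221 -0.     1.411]
[281.22972565 189.27367613] [281.24800167 193.26820792]
```

View pics/w1.png

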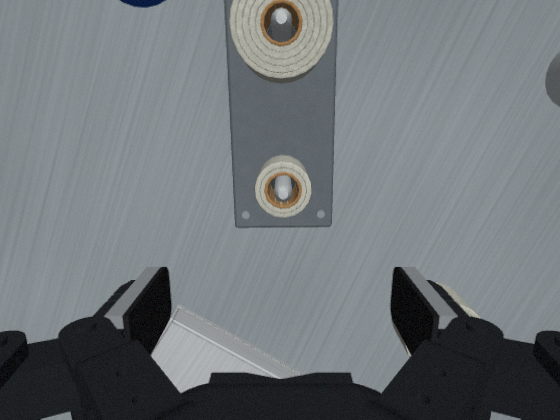

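The wrist view shows the thin roll's top centred at (283,189), against a predicted (281,189), and the stand is aligned with the tool. The estimate is good to about 2 mm, so I'll descend.

play_rows --motion '[{"hand": 1, "slide": [0.001, 0.001, 0.015], "yaw": 0}, {"hand": 1, "slide": [0.002, 0.003, 0.035], "yaw": 0}, {"hand": 1, "slide": [0.002, 0.003, 0.055], "yaw": 0}, {"hand": 1, "slide": [0.002, 0.003, 0.075], "yaw": 0}, {"hand": 1, "slide": [0.002, 0.003, 0.095], "yaw": 0}, {"hand": 1, "slide": [0.002, 0.003, 0.11], "yaw": 0}, {"hand": 1, "slide": [0.002, 0.003, 0.12], "yaw": 0}, {"hand": 1, "slide": [0.002, 0.003, 0.12], "yaw": 0}]'

```text
t: 2.85
position: [0.5711, 0.1335, 0.0809]
tool_rot: [-0.001, 0.558, 0.83, -0.001]
contact_force: [-0.4, -1.0, 0.6]
gripper_width: 0.0856
grip_force: 0.0
```

```bash
python3 -c "
from h import *
c=snap('wrist','w2');go([.5705,.1345,.026],22.5)
print(proj(c,[.5705,.1345,.064]),robot.sense()['contact_force'])"
```

```text
t 2.9 pos [0.5721 0.134  0.082 ] tooly 22.11 slide [ 0.0011 -0.0012  0.056 ] yaw -0.39 down [-0.001 -0.    -1.   ] w 0.0851 j [ 0.23   0.439 -0.193  0.94  -0.     1.415]
[279.26221412 236.3924003 ] [-0.40159883  0.17556843  0.85216416]
```

View pics/w2.png

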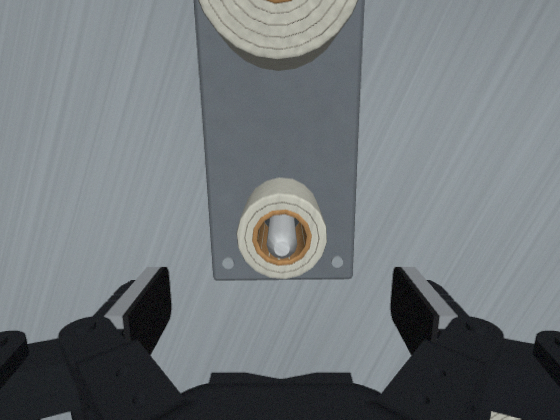

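The roll is centred between the fingers: roll at (282,235), finger midline at column 280. I'll descend the rest and close.

play_rows --motion '[{"hand": 1, "slide": [0.001, 0, 0.012], "yaw": 0}, {"hand": 1, "slide": [0.001, 0, 0.027], "yaw": 0}, {"hand": 1, "slide": [0.001, 0, 0.04], "yaw": 0}, {"hand": 1, "slide": [0.001, 0, 0.05], "yaw": 0}, {"hand": 1, "slide": [0.001, 0, 0.055], "yaw": 0}, {"hand": 0.75, "slide": [0.001, 0, 0.055], "yaw": 0}, {"hand": 0.65, "slide": [0.001, 0, 0.055], "yaw": 0}, {"hand": 0.4, "slide": [0.001, 0, 0.055], "yaw": 0}, {"hand": 0.4, "slide": [0.001, 0, 0.055], "yaw": 0}, {"hand": 0.4, "slide": [0.001, 0, 0.055], "yaw": 0}, {"hand": 0.4, "slide": [0.001, 0, 0.055], "yaw": 0}]' --force 30

```text
t: 4.0
position: [0.5731, 0.136, 0.028]
tool_rot: [0.001, 0.558, 0.83, 0.001]
contact_force: [-0.6, -0.5, 5.5]
gripper_width: 0.0474
grip_force: 30.7
```

play_rows --motion '[{"hand": 0.4, "slide": [0, 0, -0.005], "yaw": 0}, {"hand": 0.4, "slide": [0, 0, -0.014], "yaw": 0}, {"hand": 0.4, "slide": [0, 0, -0.026], "yaw": 0}, {"hand": 0.4, "slide": [0, 0, -0.04], "yaw": 0}, {"hand": 0.4, "slide": [0, 0, -0.055], "yaw": 0}, {"hand": 0.4, "slide": [0, 0, -0.07], "yaw": 0}, {"hand": 0.4, "slide": [0, 0, -0.085], "yaw": 0}, {"hand": 0.4, "slide": [0, 0, -0.1], "yaw": 0}, {"hand": 0.4, "slide": [0, 0, -0.113], "yaw": 0}, {"hand": 0.4, "slide": [0, 0, -0.12], "yaw": 0}, {"hand": 0.4, "slide": [0, 0, -0.12], "yaw": 0}]'

```text
t: 5.1
position: [0.5736, 0.1361, 0.1487]
tool_rot: [0.001, 0.558, 0.83, 0.001]
contact_force: [-0.4, 0.3, -0.2]
gripper_width: 0.0476
grip_force: 31.0
```

```bash
python3 -c "
from h import *
c=cal('top0')
m=np.mean([ray(c,*p,.03) for p in [(328,125),(404,136),(393,204),(318,191)]],0);print(m)
w=snap('wrist','w3');s=snap('side','s3');im=np.hstack([w['frame'],cv2.resize(s['frame'][130:290,170:330],(420,420))]);cv2.imwrite('pics/v3.png',cv2.resize(im,(798,342)))
go([m[0],m[1],.146],-10);print(robot.sense()['contact_force'],robot.sense()['grip_force'])"
```

```text
[ 0.5856586  -0.15745632  0.03      ]
t 5.2 pos [0.5724 0.1358 0.1469] tooly 22.17 slide [-0.2766 -0.0984  0.0009] yaw 32.17 down [-0.  0. -1.] w 0.0473 j [ 0.233  0.395 -0.085  1.091  0.     1.417]
[-1.05278106  0.73745384 -0.99808809] 30.98167771473527
```

View pics/v3.png

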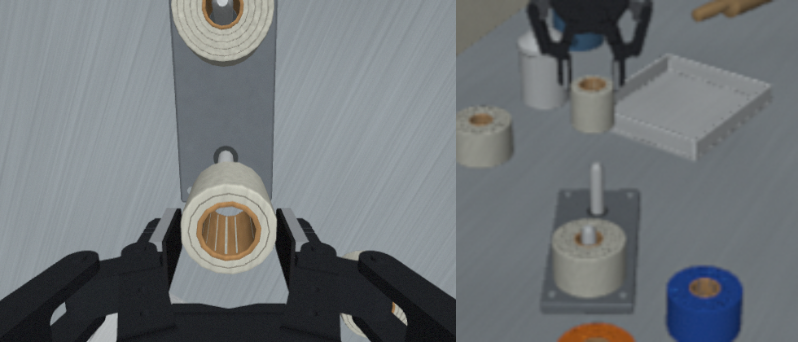

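The thin roll is off its post and upright in the fingers, and the full roll is still seated. Now I'll carry it to the tray centre.

play_rows --motion '[{"hand": 0.4, "slide": [-0.015, -0.005, 0], "yaw": 0}, {"hand": 0.4, "slide": [-0.04, -0.014, 0], "yaw": 0}, {"hand": 0.4, "slide": [-0.07, -0.025, 0], "yaw": 0}, {"hand": 0.4, "slide": [-0.1, -0.036, 0], "yaw": 0}, {"hand": 0.4, "slide": [-0.13, -0.046, 0], "yaw": 0}, {"hand": 0.4, "slide": [-0.16, -0.057, 0], "yaw": 0}, {"hand": 0.4, "slide": [-0.19, -0.068, 0], "yaw": 0}, {"hand": 0.4, "slide": [-0.22, -0.078, 0], "yaw": 0}, {"hand": 0.4, "slide": [-0.245, -0.087, 0], "yaw": 0}, {"hand": 0.4, "slide": [-0.265, -0.094, 0], "yaw": 0}, {"hand": 0.4, "slide": [-0.277, -0.098, 0], "yaw": 0}, {"hand": 0.4, "slide": [-0.277, -0.098, 0], "yaw": 0}]'

```text
t: 6.4
position: [0.5857, -0.1596, 0.1463]
tool_rot: [-0.0, 0.559, 0.829, -0.0]
contact_force: [-0.6, 0.5, -1.1]
gripper_width: 0.0478
grip_force: 31.0
```

play_rows --motion '[{"hand": 0.4, "slide": [0, 0, 0.01], "yaw": 0}, {"hand": 0.4, "slide": [0, 0, 0.025], "yaw": 0}, {"hand": 0.4, "slide": [0, 0, 0.04], "yaw": 0}, {"hand": 0.4, "slide": [0, 0, 0.055], "yaw": 0}, {"hand": 0.4, "slide": [0, 0, 0.07], "yaw": 0}, {"hand": 0.4, "slide": [0, 0, 0.085], "yaw": 0}, {"hand": 0.4, "slide": [0, 0, 0.097], "yaw": 0}, {"hand": 0.4, "slide": [0, 0, 0.106], "yaw": 0}, {"hand": 0.4, "slide": [0, 0, 0.112], "yaw": 0}, {"hand": 0.4, "slide": [0, 0, 0.115], "yaw": 0}, {"hand": 0.4, "slide": [0, 0, 0.115], "yaw": 0}]'

```text
t: 7.5
position: [0.5863, -0.1576, 0.0319]
tool_rot: [-0.0, 0.558, 0.83, 0.0]
contact_force: [0.3, 0.0, -0.7]
gripper_width: 0.048
grip_force: 31.0
```

```bash
python3 -c "
from h import *
s=snap('side','s4');t=snap('top','t4')
im=np.hstack([cv2.resize(s['frame'][130:220,210:330],(400,300)),cv2.resize(t['frame'][115:214,305:437],(400,300))]);cv2.imwrite('pics/v4.png',im)
go([.586,-.157,.018]);print(robot.sense()['contact_force'])"
```

```text
t 7.6 pos [ 0.5867 -0.1578  0.0325] tooly 22.17 slide [ 0.001  -0.0004  0.0145] yaw None down [ 0.001 -0.    -1.   ] w 0.0473 j [-0.263  0.512 -0.211  0.847  0.     0.921]
[-0.37301751 -0.30123971 -0.74075124]
```

View pics/v4.png

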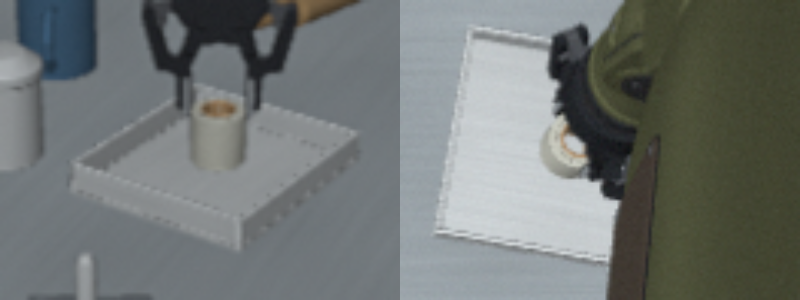

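The roll is upright inside the tray, above its centre. Next come small steps down to contact.

play_rows --motion '[{"hand": 0.4, "slide": [0, 0, 0.004], "yaw": 0}, {"hand": 0.4, "slide": [0, 0, 0.008], "yaw": 0}, {"hand": 0.4, "slide": [0, 0, 0.01], "yaw": 0}, {"hand": 0.4, "slide": [0, 0, 0.011], "yaw": 0}, {"hand": 0.4, "slide": [0, 0, 0.011], "yaw": 0}]'

```text
t: 8.1
position: [0.5861, -0.1576, 0.0207]
tool_rot: [-0.0, 0.558, 0.83, -0.0]
contact_force: [-0.2, -0.1, -0.6]
gripper_width: 0.0472
grip_force: 31.0
```

play_rows --motion '[{"hand": 0.4, "slide": [0, 0, 0.001], "yaw": 0}, {"hand": 0.4, "slide": [0, 0, 0.002], "yaw": 0}, {"hand": 0.4, "slide": [0, 0, 0.002], "yaw": 0}]'

```text
t: 8.4
position: [0.5862, -0.1577, 0.0189]
tool_rot: [-0.0, 0.558, 0.83, -0.0]
contact_force: [-0.0, -0.2, -0.5]
gripper_width: 0.0472
grip_force: 31.0
```

play_rows --motion '[{"hand": 0.4, "slide": [0, 0, 0.0005], "yaw": 0}, {"hand": 0.4, "slide": [0, 0, 0.001], "yaw": 0}, {"hand": 0.4, "slide": [0, 0, 0.001], "yaw": 0}]'

```text
t: 8.7
position: [0.5864, -0.1577, 0.0181]
tool_rot: [0.0, 0.558, 0.83, 0.0]
contact_force: [-0.4, -0.3, 0.8]
gripper_width: 0.0471
grip_force: 31.1
```

play_rows --motion '[{"hand": 0.4, "slide": [0, 0, 0.0005], "yaw": 0}, {"hand": 0.4, "slide": [0, 0, 0.001], "yaw": 0}, {"hand": 0.4, "slide": [0, 0, 0.001], "yaw": 0}]'

```text
t: 9.0
position: [0.5864, -0.1577, 0.018]
tool_rot: [0.0, 0.558, 0.83, 0.0]
contact_force: [-1.9, 0.7, 6.6]
gripper_width: 0.0478
grip_force: 31.8
```

Contact at 6.6 N, as expected. I'll release gently and then rise.

play_rows --motion '[{"hand": 0.57, "slide": [0, 0, 0], "yaw": 0}, {"hand": 0.6, "slide": [0, 0, 0], "yaw": 0}, {"hand": 0.65, "slide": [0, 0, 0], "yaw": 0}, {"hand": 0.75, "slide": [0, 0, 0], "yaw": 0}, {"hand": 0.9, "slide": [0, 0, 0], "yaw": 0}, {"hand": 0.9, "slide": [0, 0, 0], "yaw": 0}, {"hand": 0.9, "slide": [0, 0, 0], "yaw": 0}]'

```text
t: 9.7
position: [0.5863, -0.1577, 0.0169]
tool_rot: [-0.0, 0.558, 0.83, -0.0]
contact_force: [-0.2, 0.1, 0.1]
gripper_width: 0.0772
grip_force: 0.0
```

play_rows --motion '[{"hand": 0.9, "slide": [0, 0, -0.008], "yaw": 0}, {"hand": 0.9, "slide": [0, 0, -0.02], "yaw": 0}, {"hand": 0.9, "slide": [0, 0, -0.035], "yaw": 0}, {"hand": 0.9, "slide": [0, 0, -0.055], "yaw": 0}, {"hand": 0.9, "slide": [0, 0, -0.08], "yaw": 0}, {"hand": 0.9, "slide": [0, 0, -0.105], "yaw": 0}, {"hand": 0.9, "slide": [0, 0, -0.13], "yaw": 0}, {"hand": 0.9, "slide": [0, 0, -0.145], "yaw": 0}, {"hand": 0.9, "slide": [0, 0, -0.15], "yaw": 0}, {"hand": 0.9, "slide": [0, 0, -0.15], "yaw": 0}]'

```text
t: 10.7
position: [0.5871, -0.1579, 0.1685]
tool_rot: [0.001, 0.558, 0.83, 0.0]
contact_force: [0.2, 0.1, -0.7]
gripper_width: 0.0769
grip_force: 0.0
```

```bash
python3 -c "
from h import *
s=snap('side','s5');w=snap('wrist','w5')
im=np.hstack([cv2.resize(s['frame'][130:310,180:340],(356,400)),cv2.resize(w['frame'],(440,330),interpolation=3)[0:330] if 0 else cv2.copyMakeBorder(cv2.resize(w['frame'],(440,330)),0,70,0,0,0)]);cv2.imwrite('pics/v5.png',im)
go([.586,-.157,.018])"
```

```text
t 10.8 pos [ 0.5858 -0.1576  0.1665] tooly 22.17 slide [0.0004 0.0005 0.1485] yaw None down [-0.001  0.    -1.   ] w 0.077 j [-0.263  0.417  0.002  1.158  0.     0.921]
```

View pics/v5.png

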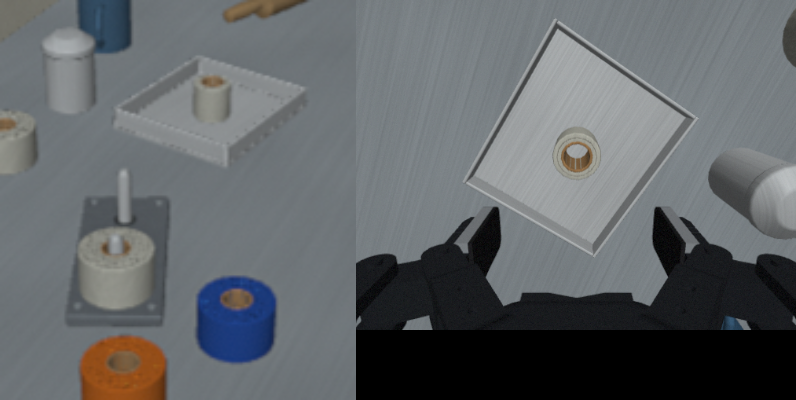

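The thin roll stands upright in the middle of the tray, the full roll is still on its post, and the gripper is clear of everything.

```bash
python3 -c "
from workcell import robot
print(robot.job_done())"
```

```text
the job is handed in; nothing more can be done
None
```

The thin roll is off its post and standing on end in the middle of the tray, the full roll is still seated on its post, and the job was handed in at about 11 s of the 42 s allowed.

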